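# Shim a loose pocket platen flush against its bar and hold it

## Robot

A 6-joint arm with a two-finger parallel gripper is mounted at the origin on the work surface. World frame = base frame: x ahead of the robot, y to its left, z up, the work surface at z = 0. Lengths are in m, angles in rad, forces in N, time in s.
With the tool pointing down it reaches from about 0.375 to 0.9 m from the base axis. Payload 3.1 kg.
Tool frame: the origin (TCP) lies midway between the tips of the shut fingers; the grasp point (between the pads) lies 19 mm behind it; z points along the fingers, y is the line along which they close (so a half turn about z gives the same grasp; the last joint's range is limited). The gripper opens to 87 mm and grips with 3 to 60 N. Pads are 19 mm wide; open, the fingers measure 117 mm over their backs; the gripper's body (75 mm by 190 mm) begins 51 mm behind the grasp point.
Start: joints at [1.157, 0.527, 1.433, -0, 1.181, -0.178], TCP at [0.145, 0.608, 0.223] pointing down, gripper open.
Joint ranges: [-3.08, 3.08], [-0.75, 2.2], [0.22, 2.44], [-1.43, 4.57], [0, 2.65], [-2.85, 2.85]. Speed limits (rad/s): [2.79, 2.79, 3.14, 3.14, 3.14, 3.14].

## Interface

Orientations are given as a unit quaternion [x, y, z, w].
In Python, from rig import status, imaging, order gives the robot as it stands.
- The arm moves only by the tool arm_command, never from a script. Its argument "deltas" is one flat list of numbers, 5 for each row, row after row: the opening, from -1 (shut) to 1 (fully open), so that 0 is half open, then the shift along the tool's x, y, z in m, then the turn about the tool's z in rad. In form: [gripper, tx, ty, tz, roll, gripper, tx, ty, tz, roll, ...]. A call has 1 to 12 rows; each row shifts and turns the commanded pose from where the row before left it, along the tool's axes as they then stand; what a row does not reach is not made up. A row lasts 1/8 s, in which the tool goes at most 62.5 mm and 10.7 degrees, less where a joint would pass 70% of its speed; a pose out of reach is approached as far as the arm can. A call with a gripper value outside its range is refused whole. The fingers move at their own pace and stop on an object; "newtons" is the grip in N (left out, the last holds). Time passes only in rows, so rows that do not move let the fingers close. It gives the time, the measured TCP pose, the force, the opening and the grip force at its end, in the units of the state.
- status.get_obs(): the state, without advancing time (a new reading comes with each control period).
- imaging.camera(name): name is "scene" or "top"; returns (picture, depth): 420x560x3 uint8, red, green, blue; 420x560 float32, m along the optical axis (not along the pixel's ray), 0 where there is no reading.
- imaging.camera_params(name): a dict with "intrinsics" (3x3 intrinsics, pixels), "camera_from_world" (4x4, takes a point from world to camera coordinates). Camera axes: x right, y up, looking along -z (the intrinsics and any distortion apply to the point x, -y, -z); pixel columns grow to the right and rows downward; lengths in m; the calibration is good to about 2 mm. A picture is of the moment at which its call begins. camera_params takes no time and is no camera call.
- order.hand_in(): hands the job in; it is judged then, once.
The state is a dict: "time": time; "q": joint angles; "joint_velocities": joint speeds; "joint_torque": joint torques, N m; "position": TCP position; "tool_rot": TCP orientation; "ft_force": force on the tool from outside, world axes, zero at the start; "moment": the same for the moment, N m; "grip_width": finger opening in m; "grip_force": force on a finger pad.
Only numpy, scipy, OpenCV 4.12 (cv2) and the standard library are available. Lean on these libraries where they do the work, as an engineer would, in place of code of your own. Each camera call takes 0.05 s, during which the arm holds its last target. There are 200 camera calls.

## Task

The pocket-print platen lies loose on the plywood setting board, between two metal bars. Take the wooden spacer out of its stand and, keeping it upright, slide its blade all the way down to the board in the one gap beside the platen that is wide enough for it, never into the narrow one; then with the spacer push the platen sideways until its whole edge is flush against the bar on its other side. Finish while still gripping the spacer and pressing the platen firmly against that bar (about 10 N), and leave the other things on the table where they are.

Things in the scene. Friction and masses are not known exactly. Their poses are not given: they have to be found in the camera images.
- spacer: Plain wooden spacer with a grip, 70 g. Blade 70 mm long (own x) x 12 mm thick (own y) x 46 mm high, and centred on top of it a grip block 50 (x) x 22 (y) x 40 mm high, 86 mm high in all. Origin: centre of the blade's bottom edge; z points up through the grip. It starts upright, standing in its stand, bottom 8 mm above the table; pinch the block across its 22 mm (own y) from above, about 67 mm above the origin.
- stand: Fixed dark wooden stand of the spacer, base 120 (x) x 80 x 8 mm with an upright slot 19 (y) x 78 (x) mm whose walls end 28 mm above the table: lift the spacer straight up by more than 20 mm to free it. Origin: centre of its underside; same axes as the spacer at the start.
- board: Fixed plywood setting board, 12 mm thick. Origin: on the table surface midway between the two bars (platen middle, nominally); the board reaches 155 mm from it to -x, 85 mm to +x and 105 mm to either side in y. Own x runs along the bars, own y across them.
- platen: Loose platen lying on the board: aluminium plate with a black rubber face, 120 (own x) x 90 (own y) x 25 mm thick, about 0.45 kg (varies). Origin: centre of its underside, 12 mm above the table; its top is 37 mm above the table. It starts up to 2 mm off the middle and up to about 1 degree askew; up to 5 mm off along the bars; it slides on the board when pushed with 2 to 5 N and is stopped hard by the bar.
- thick_bar: Fixed aluminium bar on the board, the thick one: 130 (own x) x 36 (own y) x 25 mm high, top 37 mm above the table. Origin: centre of its underside, 12 mm above the table and 70 mm from the board's origin along the board's y, on either side (it changes from start to start, the other bar is opposite). About 7 mm gap to the platen at the start: too narrow for the spacer. The platen is to end flush against the face of this bar.
- thin_bar: Fixed aluminium bar on the board, the thin one: 130 (own x) x 12 (own y) x 25 mm high, top 37 mm above the table. Origin: centre of its underside, 12 mm above the table and 70 mm from the board's origin along the board's y, opposite the thick bar. About 19 mm gap (16 at least) to the platen at the start: the spacer goes here.
- tape_roll: Bystander: roll of paper tape, 52 mm across, 18 mm high, lying on the board before the platen (towards the robot). Origin: centre of underside.
- ink_jar_a: Bystander: white jar with a white lid, 76 mm across, 85 mm high, beyond the work. Origin: centre of underside.
- ink_jar_b: Bystander: white jar with a black lid, 76 mm across, 85 mm high, beyond the work. Origin: centre of underside.
- squeegee: Bystander: wooden squeegee 200 mm long, 35 mm high, lying beyond the board. Origin: under the middle of its wooden grip.
- screwdriver: Bystander: screwdriver lying between the robot and the stand. Origin: underside, near its middle.
- mug: Bystander: white mug, 80 mm across, 90 mm high, left of the board. Origin: centre of underside.
- ink_knife: Bystander: flat ink spatula lying beyond the stand. Origin: underside, near its middle.
Things that resemble listed ones, but are neither listed nor needed, are in the scene too. Leave any yellow look-alike of the spacer alone.

How it is judged:
On the way, in this order (a step that is already met when the one before it is completed fails the run):
1. the spacer is lifted clear of its stand (height (world z) of spacer above 0.035 m), for 0.1 s.
2. the spacer's blade is down on the board in the wide gap, between the platen and the thin bar (height (world z) of spacer below 0.019 m and horizontal distance between spacer and thin_bar below 0.045 m and horizontal distance between spacer and board below 0.068 m and angle between the x axis of spacer and the x axis of thin_bar, either way round below 0.12 rad), for 0.2 s.
At the end, for the whole second after the job is handed in: Spacer gripped (2 N), upright, in line, in the gap at the thin bar, bottom under 7 mm above the board, pressing the platen with over 3 N; platen flat, under 1.8 mm from the thick bar, square to it within 0.02 rad, within 25 mm along it, pressing it with over 3 N; all at rest (all of step 2 and angle between spacer's own z axis and vertical below 0.15 rad and contact force between the fingers and spacer above 2 N and contact force between spacer and platen above 3 N and contact force between platen and thick_bar above 3 N and y of platen in the frame of thick_bar between -0.0648 and 0.0648 m and x of platen in the frame of thick_bar between -0.025 and 0.025 m and angle between the x axis of platen and the x axis of thick_bar, either way round below 0.02 rad and angle between platen's own z axis and vertical below 0.04 rad and height (world z) of platen below 0.0145 m and linear speed of each of platen, spacer below 0.01 m/s); the arm keeps its last pose, push and grip.
It fails at once if the spacer is pushed into the narrow gap beside the thick bar (height (world z) of spacer below 0.028 m and horizontal distance between spacer and thick_bar below 0.04 m).
It fails at once if one of the other things is disturbed (moved over 30 mm) (distance of any of tape_roll, ink_jar_a, ink_jar_b, squeegee, screwdriver, mug, ink_knife from where it was at the start of the episode above 0.03 m).
It also fails if it takes over 45 s, if anything falls off the work surface, if the arm or the gripper's body presses on something with over 40 N, if the wrist force passes 120 N, or if a joint passes its speed limit or range.

## Working session

There is one attempt and no reset: what is moved stays moved. The work goes in short steps, Python scripts to look and compute and a tool call to move; the robot and the scene stay as the last step left them, time stands still between calls to the robot, and variables do not carry over. Pictures are saved under pics/ and viewed, at most 10 in all, crops included, and the job is handed in when it is done.

Besides the shell and the picture viewer there is one more tool, called after "Call:" as a command line: name --argument value ..., lists and objects as JSON in quotes. arm_command: Moves the arm, as the interface text tells. Its arguments: {"type":"object","properties":{"deltas":{"type":"array"},"newtons":{"type":"number"}},"required":["deltas"]}

```bash
ls; mkdir -p pics
python3 - <<'E'
from rig import status, imaging
import cv2,numpy as np
print(status.get_obs())
for n in("scene","top"):
    p,d=imaging.camera(n); cv2.imwrite(f"pics/{n}0.png",p[:,:,::-1]); np.savez(f"{n}0.npz",p=p,d=d)
    print(n,imaging.camera_params(n))
E
```

```text
pics
{'time': 0.0, 'q': array([ 1.15753936e+00,  5.28455625e-01,  1.43391139e+00, -1.00510155e-05,
        1.18136096e+00, -1.78493458e-01]), 'joint_velocities': array([ 0.00059934, -0.00100146,  0.00187726, -0.00088307, -0.00027363,
        0.00122458]), 'joint_torque': array([-2.43193521e-03, -4.40031731e+01, -1.76592475e+01,  6.32846332e-02,
        5.81239408e-02, -2.10115841e-04]), 'position': array([0.14505614, 0.60718535, 0.2215752 ]), 'tool_rot': array([ 1.17110415e-01,  9.93118327e-01, -1.02262539e-03, -3.06860943e-04]), 'ft_force': array([0.26752162, 0.3456044 , 0.54705368]), 'moment': array([-0.0090279 , -0.00978493,  0.03760159]), 'grip_force': 0.0, 'grip_width': 0.08713053713298394}
scene {'intrinsics': array([[441.71125545,   0.        , 279.55841431],
       [  0.        , 441.71125545, 210.81868404],
       [  0.        ,   0.        ,   1.        ]]), 'camera_from_world': array([[-0.46449115,  0.88555822, -0.0058829 ,  0.25017654],
       [-0.47759651, -0.24490273,  0.84375602,  0.24599475],
       [ 0.74575434,  0.39472686,  0.53669467, -1.42547072],
       [ 0.        ,  0.        ,  0.        ,  1.        ]])}
top {'intrinsics': array([[425.58866429,   0.        , 283.93102983],
       [  0.        , 425.58866429, 216.02490159],
       [  0.        ,   0.        ,   1.        ]]), 'camera_from_world': array([[-2.34555592e-04, -9.99929882e-01, -1.18396333e-02,
         3.95789121e-02],
       [ 9.94674977e-01, -1.45349851e-03,  1.03051334e-01,
        -5.84064876e-01],
       [-1.03061318e-01, -1.17524157e-02,  9.94605573e-01,
        -9.44685747e-01],
       [ 0.00000000e+00,  0.00000000e+00,  0.00000000e+00,
         1.00000000e+00]])}
```

View pics/top0.png

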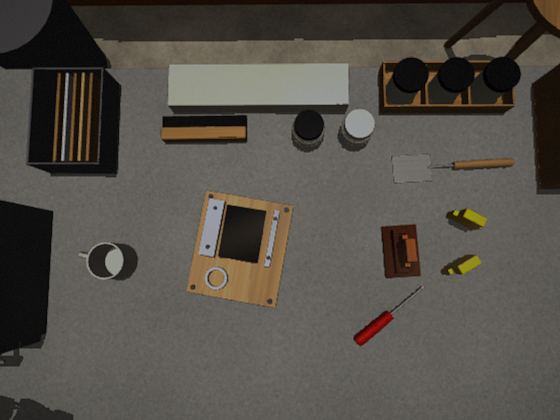

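View pics/scene0.png

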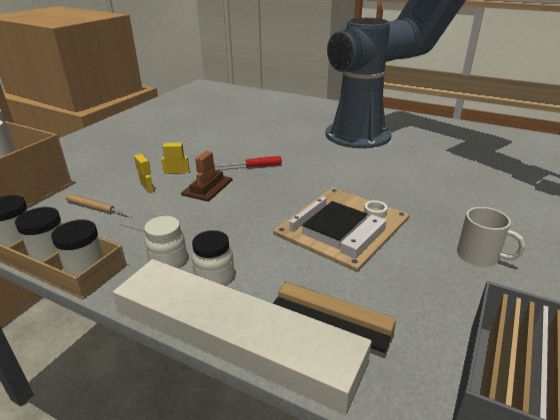

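The top view shows the board at about (240,248), with the thick bar on its left (210,228), the thin bar on its right (272,238) and the platen at (243,233). The spacer stands in its stand at (408,250), and the yellow look-alikes are near (470,240). Next I'll measure these with depth.

```bash
cat > h.py <<'E'
import numpy as np,cv2
from rig import status, imaging
def cloud(n,d):
    c=imaging.camera_params(n);K=c["intrinsics"];T=np.linalg.inv(c["camera_from_world"])
    v,u=np.indices(d.shape)
    P=np.stack([(u-K[0,2])/K[0,0]*d,-(v-K[1,2])/K[1,1]*d,-d],-1)
    return P@T[:3,:3].T+T[:3,3]
def onplane(n,uv,z):
    c=imaging.camera_params(n);K=c["intrinsics"];T=np.linalg.inv(c["camera_from_world"])
    uv=np.atleast_2d(uv).astype(float)
    r=np.stack([(uv[:,0]-K[0,2])/K[0,0],-(uv[:,1]-K[1,2])/K[1,1],-np.ones(len(uv))],-1)@T[:3,:3].T
    return (T[:3,3]+r*((z-T[2,3])/r[:,2])[:,None])[:,:2]
def biggest(m):
    n,l,s,_=cv2.connectedComponentsWithStats(m.astype(np.uint8),connectivity=4)
    return l==1+np.argmax(s[1:,4])
def rect(xy):
    (c,s,a)=cv2.minAreaRect((xy*1000).astype(np.float32))
    if s[0]<s[1]: s=s[::-1]; a+=90
    a=(a+90)%180-90
    return np.round(c,1),np.round(s,1),round(a,2)
E
python3 - <<'E'
from h import *
z=np.load("top0.npz");p,d=z["p"].astype(int),z["d"]
W=cloud("top",d);Z=W[...,2]
v,u=np.indices(d.shape)
for name,b in dict(board=(190,292,190,307),stand=(380,425,224,280)).items():
    m=(u>b[0])&(u<b[1])&(v>b[2])&(v<b[3])
    print(name,np.histogram(Z[m],bins=np.arange(-.005,.11,.005)))
m=(u>180)&(u<300)&(v>185)&(v<312)
hi=m&(Z>.030)&(Z<.045); br=p.sum(-1)
for nm,k in [("platen",hi&(br<150)&(u>216)&(u<270)),("thick",hi&(br>300)&(u<228)),("thin",hi&(br>300)&(u>255)),("board",m&(Z>.007)&(Z<.045)),("spacer",(u>380)&(u<425)&(v>224)&(v<280)&(Z>.08)),("stand",(u>376)&(u<425)&(v>220)&(v<280)&(Z>.004)&(Z<.035))]:
    k=biggest(k); print(nm,k.sum(),rect(W[k][:,:2]),np.median(Z[k]))
K=cv2.resize(p[185:312,180:300].astype(np.uint8)[:,:,::-1],None,fx=4.5,fy=4.5,interpolation=cv2.INTER_CUBIC);cv2.imwrite("pics/crop.png",K)
E
```

```text
board (array([1033, 1409,  561, 4653,  403,   43,  137,  432, 2819,  176,    0,
          0,    0,    0,    0,    0,    0,    0,    0,    0,    0,    0]), array([-0.005,  0.   ,  0.005,  0.01 ,  0.015,  0.02 ,  0.025,  0.03 ,
        0.035,  0.04 ,  0.045,  0.05 ,  0.055,  0.06 ,  0.065,  0.07 ,
        0.075,  0.08 ,  0.085,  0.09 ,  0.095,  0.1  ,  0.105]))
stand (array([210, 418, 722, 177,  41,  47, 297,  90,  14,   6,   6,  27,  29,
        16,  11,  15,  14,  18,  22, 197,  36,   0]), array([-0.005,  0.   ,  0.005,  0.01 ,  0.015,  0.02 ,  0.025,  0.03 ,
        0.035,  0.04 ,  0.045,  0.05 ,  0.055,  0.06 ,  0.065,  0.07 ,
        0.075,  0.08 ,  0.085,  0.09 ,  0.095,  0.1  ,  0.105]))
platen 2047 (array([543.6, 135.3]), array([119.9,  88.4]), -9.31) 0.03729664335413929
thick 891 (array([558. , 205.8]), array([129.4,  36.8]), -10.18) 0.0373134121661336
thin 202 (array([533.6,  67.9]), array([85.6, 11.9]), -10.09) 0.03719697565406144
board 9308 (array([511.1, 143.3]), array([240.2, 210.3]), -10.24) 0.013935879667938522
spacer 275 (array([ 506. , -107.4]), array([269.3,  49.2]), 89.07) 0.0928686881901073
stand 1402 (array([ 505. , -230.9]), array([124.2,  83.5]), 3.8) 0.009684667868172903
```

View pics/crop.png

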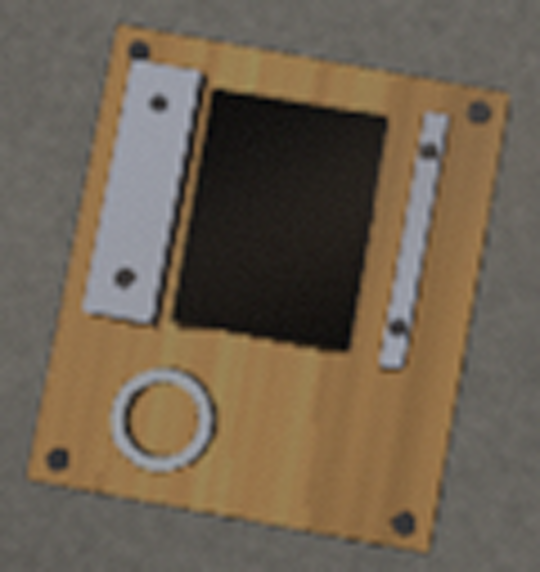

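The crop agrees with the layout: wide gap on the thin-bar (right) side, tape roll at lower left. The bar midpoint (545.6,136.9) also matches the board origin. The thin bar's rectangle is cut short at the screw heads, and the spacer's contains outliers, so I'll measure the spacer again.

Run:
```python
from h import *
z=np.load("top0.npz");p,d=z["p"],z["d"]
W=cloud("top",d);Z=W[...,2];v,u=np.indices(d.shape)
k=biggest((u>395)&(u<422)&(v>228)&(v<275)&(Z>.087)&(Z<.102)&(p[...,0]>60));P=W[k];print(k.sum(),u[k].min(),u[k].max(),v[k].min(),v[k].max(),rect(P[:,:2]),np.median(P[:,2]))
k=biggest((u>376)&(u<425)&(v>220)&(v<282)&(Z>.022)&(Z<.034));print("walls",k.sum(),rect(W[k][:,:2]))
I=cv2.resize(p[220:285,370:430,::-1],None,fx=9,fy=9,interpolation=cv2.INTER_CUBIC);cv2.imwrite("pics/sp.png",I)
```

```text
220 405 416 239 261 (array([ 505.1, -230.6]), array([47.9, 20.8]), 3.76) 0.09314239810965397
walls 418 (array([ 504.5, -230.1]), array([97.7, 40.8]), 3.66)
```

View pics/sp.png

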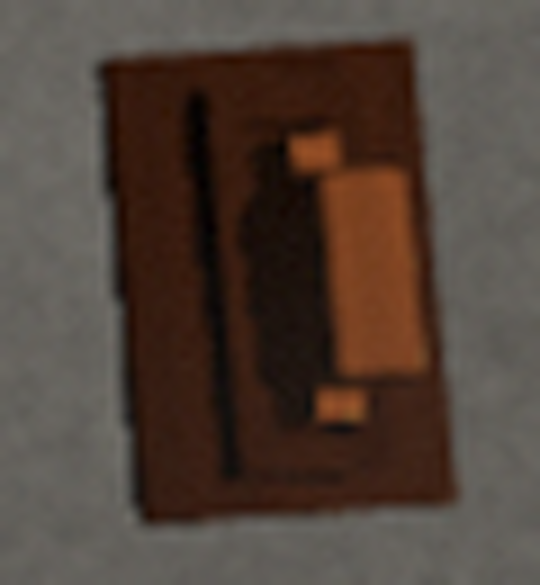

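Call:
arm_command --deltas '[1,-0.031,-0.043,0,-0.15,1,-0.031,-0.043,0,-0.15,1,-0.031,-0.043,0,0,1,-0.031,-0.043,0,0,1,-0.031,-0.043,0,0,1,-0.031,-0.043,0,0,1,-0.031,-0.043,0,0,1,-0.031,-0.043,0,0,1,-0.031,-0.043,0,0,1,-0.031,-0.043,0,0,1,0,0,0,0,1,0,0,0,0]'

```text
time: 1.6
position: [0.4619, 0.1862, 0.2221]
tool_rot: [-0.032, 0.999, 0.0, -0.001]
ft_force: [-0.2, 0.5, 0.2]
grip_width: 0.0871
grip_force: 0.0
```

```bash
cat >> h.py <<'E'
from scipy.spatial.transform import Rotation as Ro
def to(x,y,z,yaw):  # target TCP (m), yaw of tool y in deg -> deltas in tool frame after roll
    o=status.get_obs();p=o["position"];R=Ro.from_quat(o["tool_rot"]).as_matrix()
    yw=np.degrees(np.arctan2(R[1,1],R[0,1]));roll=-np.radians((yaw-yw+180)%360-180)
    R2=R@Ro.from_rotvec([0,0,roll]).as_matrix()
    print("t",round(o["time"],2),"pos",p.round(4),"yaw",yw.round(2),"q",o["q"].round(2),"F",o["ft_force"].round(2),"tiltz",R[:,2].round(4),"grip",round(o["grip_width"],4),round(o["grip_force"],1))
    print("roll",roll.round(4),"delta",(R2.T@(np.array([x,y,z])-p)).round(4))
E
python3 -c "
from h import *
to(.5051,-.2306,.16,93.76)"
```

```text
t 1.6 pos [0.4619 0.1862 0.2221] yaw 93.68 q [ 0.16  0.36  1.74  0.    1.04 -1.48] F [-0.23  0.5   0.23] tiltz [-1.9e-03  2.0e-04 -1.0e+00] grip 0.0871 0.0
roll -0.0013 delta [-0.0159 -0.4188  0.0619]
```

Call:
arm_command --deltas '[0.2,-0.002,-0.0525,0,0,0.2,-0.002,-0.0525,0,0,0.2,-0.002,-0.0525,0,0,0.2,-0.002,-0.0525,0,0,0.2,-0.002,-0.0525,0.01,0,0.2,-0.002,-0.0525,0.01,0,0.2,-0.002,-0.0525,0.02,0,0.2,-0.002,-0.0515,0.02,0,0.2,0,0,0,0,0.2,0,0,0,0,0.2,0,0,0,0]'

```text
time: 2.98
position: [0.5059, -0.2287, 0.163]
tool_rot: [-0.034, 0.999, 0.0, -0.0]
ft_force: [-0.3, 0.1, -0.2]
grip_width: 0.0519
grip_force: 0.0
```

```bash
python3 -c "
from h import *
to(.5051,-.2306,.056,93.76)"
```

```text
t 2.98 pos [ 0.5059 -0.2287  0.163 ] yaw 93.88 q [-0.63  0.51  1.67  0.    0.96 -2.26] F [-0.25  0.15 -0.23] tiltz [-2.e-04  5.e-04 -1.e+00] grip 0.0519 0.0
roll 0.0021 delta [ 0.0009 -0.0019  0.107 ]
```

Call:
arm_command --deltas '[0.2,0.001,-0.002,0.02,0.002,0.2,0,0,0.025,0,0.2,0,0,0.025,0,0.2,0,0,0.02,0,0.2,0,0,0.015,0,0.2,0,0,0,0,0.2,0,0,0,0,-1,0,0,0,0,-1,0,0,0,0,-1,0,0,0,0,-1,0,0,0,0,-1,0,0,0,0]' --newtons 25

```text
time: 4.47
position: [0.5051, -0.233, 0.0577]
tool_rot: [-0.032, 1.0, -0.0, 0.0]
ft_force: [-0.2, -0.4, 1.3]
grip_width: 0.0218
grip_force: 25.0
```

```bash
python3 -c "
from h import *
to(.5051,-.2306,.056,93.76)"
```

```text
t 4.47 pos [ 0.5051 -0.233   0.0577] yaw 93.62 q [-0.63  0.68  1.73 -0.    0.73 -2.27] F [-0.2  -0.41  1.26] tiltz [ 1.e-04 -2.e-04 -1.e+00] grip 0.0218 25.0
roll -0.0025 delta [-0.0002  0.0024  0.0017]
```

Call:
arm_command --deltas '[-1,0,0,-0.01,0,-1,0,0,-0.02,0,-1,0,0,-0.03,0,-1,0,0,-0.03,0,-1,0,0,-0.01,0,-1,0,0,0,0,-1,0,0,0,0]'

```text
time: 5.35
position: [0.5043, -0.2324, 0.1565]
tool_rot: [-0.032, 1.0, 0.001, -0.001]
ft_force: [0.8, 0.1, -2.1]
grip_width: 0.0219
grip_force: 25.0
```

```bash
python3 -c "
from h import *
for i in range(4):
    to(.5341,.0826,.1577,79.8);p,d=imaging.camera('scene')
cv2.imwrite('pics/lift.png',p[100:260,100:420,::-1].repeat(2,0).repeat(2,1))
"
```

```text
t 5.35 pos [ 0.5043 -0.2324  0.1565] yaw 93.62 q [-0.63  0.52  1.67  0.    0.95 -2.27] F [ 0.78  0.08 -2.1 ] tiltz [-0.0019  0.0014 -1.    ] grip 0.0219 25.0
roll 0.2412 delta [ 0.0265  0.3153 -0.0008]
t 5.4 pos [ 0.5043 -0.2324  0.1563] yaw 93.62 q [-0.63  0.52  1.67  0.    0.95 -2.27] F [ 0.39 -0.38 -1.2 ] tiltz [-0.0022  0.0017 -1.    ] grip 0.0221 25.0
roll 0.2411 delta [ 0.0264  0.3153 -0.001 ]
t 5.45 pos [ 0.5043 -0.2324  0.1563] yaw 93.62 q [-0.63  0.52  1.67 -0.    0.95 -2.27] F [-0.23  0.15 -1.13] tiltz [-0.0022  0.0016 -1.    ] grip 0.0219 25.0
roll 0.2411 delta [ 0.0265  0.3153 -0.001 ]
t 5.5 pos [ 0.5044 -0.2325  0.1564] yaw 93.62 q [-0.63  0.52  1.67 -0.    0.95 -2.27] F [-0.01  0.22 -1.07] tiltz [-0.0019  0.0014 -1.    ] grip 0.0219 25.0
roll 0.2412 delta [ 0.0266  0.3154 -0.0009]
```

View pics/lift.png

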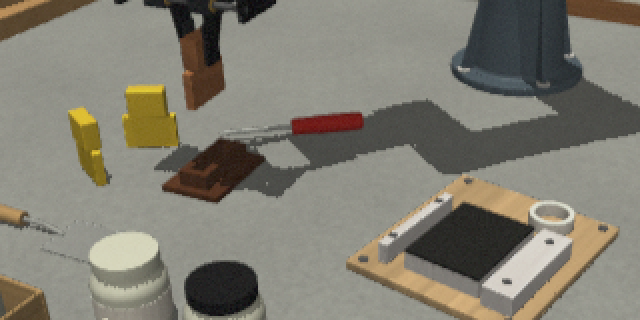

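The spacer is held upright and clear of its stand; the wide gap shows beside the thin bar at (415,225). Now I'll go above the gap.

Call:
arm_command --deltas '[-1,0,0,0,0.12,-1,0,0,0,0.121,-1,0.004,0.045,0,0,-1,0.004,0.045,0,0,-1,0.004,0.045,0,0,-1,0.004,0.045,0,0,-1,0.004,0.045,0,0,-1,0.004,0.045,0,0,-1,0.0025,0.045,0,0,-1,0,0,0,0,-1,0,0,0,0,-1,0,0,0,0]'

```text
time: 7.05
position: [0.5346, 0.0807, 0.1573]
tool_rot: [0.09, 0.996, -0.0, -0.0]
ft_force: [-0.2, -0.8, 0.4]
grip_width: 0.0219
grip_force: 25.0
```

```bash
python3 -c "
from h import *
to(.5341,.0826,.098,79.8)"
```

```text
t 7.05 pos [0.5346 0.0807 0.1573] yaw 79.73 q [-0.06  0.5   1.71 -0.    0.93 -1.45] F [-0.23 -0.83  0.4 ] tiltz [-5.e-04 -3.e-04 -1.e+00] grip 0.0219 25.0
roll -0.0013 delta [0.0008 0.0018 0.0593]
```

Call:
arm_command --deltas '[-1,0.001,0.0018,0.02,0,-1,0,0,0.02,0,-1,0,0,0.019,0,-1,0,0,0,0,-1,0,0,0,0]'

```text
time: 7.68
position: [0.5345, 0.083, 0.099]
tool_rot: [0.089, 0.996, 0.0, 0.0]
ft_force: [0.2, -0.0, -0.9]
grip_width: 0.022
grip_force: 25.0
```

```bash
python3 -c "
from h import *
to(.5341,.0826,.098,79.8)
p,d=imaging.camera('scene');np.savez('s1.npz',p=p,d=d)
cv2.imwrite('pics/gap.png',cv2.resize(p[150:280,260:430,::-1],None,fx=4.5,fy=4.5,interpolation=cv2.INTER_CUBIC))
p,d=imaging.camera('top');np.savez('t1.npz',p=p,d=d)
cv2.imwrite('pics/gapt.png',cv2.resize(p[180:310,180:310,::-1],None,fx=4.5,fy=4.5,interpolation=cv2.INTER_CUBIC))
"
```

```text
t 7.67 pos [0.5345 0.083  0.099 ] yaw 79.74 q [-0.05  0.6   1.75 -0.    0.79 -1.44] F [ 0.22 -0.01 -0.92] tiltz [ 8.e-04 -1.e-04 -1.e+00] grip 0.022 25.0
roll -0.001 delta [ 0.0004 -0.0005  0.001 ]
```

View pics/gap.png

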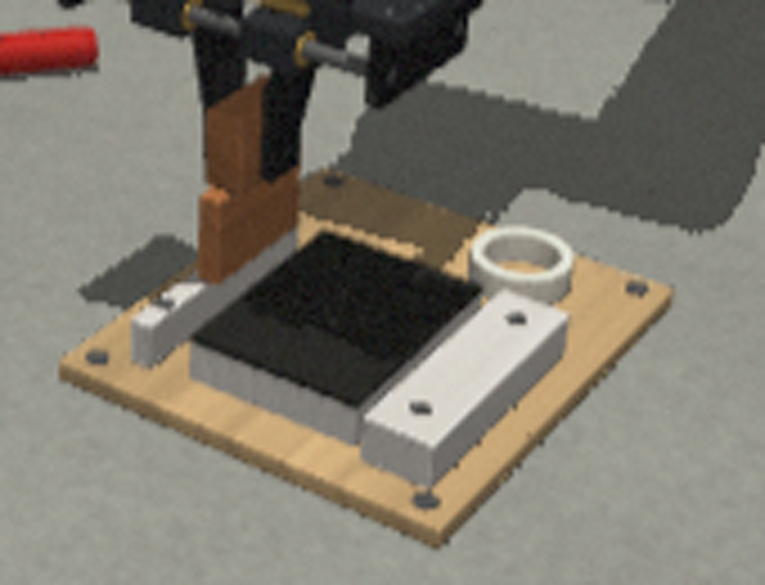

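View pics/gapt.png

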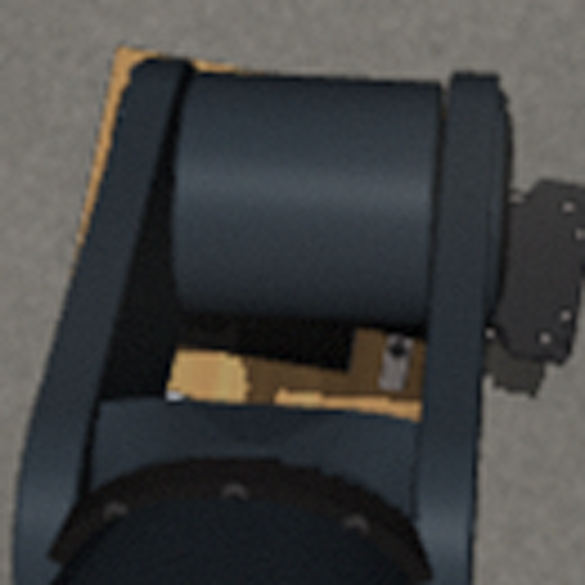

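The scene view shows the upright blade, with its lower corner at about (220,280) in the crop, hovering over the gap and thin bar. The arm hides the gap in the top view. I'll measure the blade against the gap using scene depth.

```bash
cat > rel.py <<'E'
from h import *
a=np.radians(-10.2);X=np.array([np.cos(a),np.sin(a)]);Y=np.array([-X[1],X[0]]);O=np.array([.5456,.1369])
def load(f):
    z=np.load(f);p=z["p"].astype(int);W=cloud("scene",z["d"]);q=W[...,:2]-O
    return p,1e3*(q@X),1e3*(q@Y),1e3*W[...,2]
E
python3 - <<'E'
from rel import *
p,x,y,z=load("s1.npz");br=p.sum(-1)
near=(abs(x)<75)&(abs(y)<100)
wood=near&(p[...,0]>1.5*p[...,2])&(z>55)&(z<92)&(y<-30)&(y>-80)
k=biggest(wood)
for lo,hi in((-45,-20),(-20,0),(0,20),(20,45)):
    m=k&(x>lo)&(x<hi); print("blade",lo,m.sum(),np.percentile(y[m],[5,50,95]).round(1) if m.sum() else 0)
print("blade x,z range",np.percentile(x[k],[1,99]),np.percentile(z[k],[1,99]))
wood2=biggest(near&(p[...,0]>1.5*p[...,2])&(z>40)&(y<-30)&(y>-80)); print("z",np.percentile(z[wood2],[.5,99.5]),rect(np.stack([x,y],-1)[wood2]/1e3))
top=near&(abs(z-37)<3)
pl=biggest(top&(br<150)&(y>-60)&(y<60)); print("platen",rect(np.stack([x,y],-1)[pl]/1e3))
for lo,hi in((-40,-20),(-20,0),(0,20),(20,40),(40,60)):
    m=pl&(x>lo)&(x<hi); print("platen ymin/max",lo,np.percentile(y[m],[1,99]).round(1) if m.sum() else 0)
tb=top&(br>300)
for nm,c in(("thin",tb&(y<-50)),("thick",tb&(y>45))):
    print(nm,c.sum(),np.percentile(y[c],[2,50,98]).round(1),np.percentile(x[c],[2,98]).round(1))
E
```

```text
blade -45 49 [-49.3 -47.8 -46.3]
blade -20 65 [-49.  -48.1 -46.2]
blade 0 73 [-49.2 -47.9 -46.5]
blade 20 112 [-58.8 -49.7 -47. ]
blade x,z range [-33.83342293  34.55819282] [55.44563779 90.30047191]
z [ 50.2188891 142.362128 ] (array([ -1.7, -49.5]), array([73.2, 29.7]), -1.08)
platen (array([-0.3,  0.2]), array([120.4,  90.5]), 1.41)
platen ymin/max -40 [-42.8  43.9]
platen ymin/max -20 [-43.8  44.1]
platen ymin/max 0 [-42.7  44. ]
platen ymin/max 20 [-42.4  44.8]
platen ymin/max 40 [-41.2  44.7]
thin 76 [-75.1 -68.7 -62.9] [17.5 64.1]
thick 652 [53.2 71.5 88.2] [-62.7  63.4]
```

Call:
arm_command --deltas '[-1,0,0,0.01,0,-1,0,0,0.009,0,-1,0,0,0.006,0,-1,0,0,0.004,0,-1,0,0,0.003,0,-1,0,0,0.002,0,-1,0,0,0,0,-1,0,0,0,0]'

```text
time: 8.78
position: [0.5342, 0.0838, 0.0647]
tool_rot: [0.089, 0.996, 0.0, 0.0]
ft_force: [-0.2, 1.3, -0.7]
grip_width: 0.0219
grip_force: 25.0
```

```bash
python3 -c "
from h import *
to(.5341,.0826,.062,79.8)"
```

```text
t 8.78 pos [0.5342 0.0838 0.0647] yaw 79.81 q [-0.05  0.65  1.77  0.    0.72 -1.44] F [-0.22  1.32 -0.72] tiltz [ 4.e-04 -0.e+00 -1.e+00] grip 0.0219 25.0
roll 0.0002 delta [-0.0002 -0.0012  0.0027]
```

Call:
arm_command --deltas '[-1,0,0,0.001,0,-1,0,0,0.001,0,-1,0,0,0,0,-1,0,0,0,0,-1,0,0,0,0]'

```text
time: 9.4
position: [0.534, 0.0838, 0.0626]
tool_rot: [0.089, 0.996, 0.0, 0.0]
ft_force: [-0.5, 0.1, -0.8]
grip_width: 0.0218
grip_force: 25.0
```

```bash
python3 -c "
from h import *
to(.5341,.0826,.062,79.8)
p,d=imaging.camera('scene');np.savez('s2.npz',p=p,d=d)
cv2.imwrite('pics/down.png',cv2.resize(p[150:280,260:430,::-1],None,fx=4.5,fy=4.5,interpolation=cv2.INTER_CUBIC))"
```

```text
t 9.4 pos [0.534  0.0838 0.0626] yaw 79.81 q [-0.05  0.66  1.77  0.    0.71 -1.44] F [-0.47  0.05 -0.76] tiltz [ 1.e-04 -0.e+00 -1.e+00] grip 0.0218 25.0
roll 0.0002 delta [-0.0003 -0.0011  0.0006]
```

View pics/down.png

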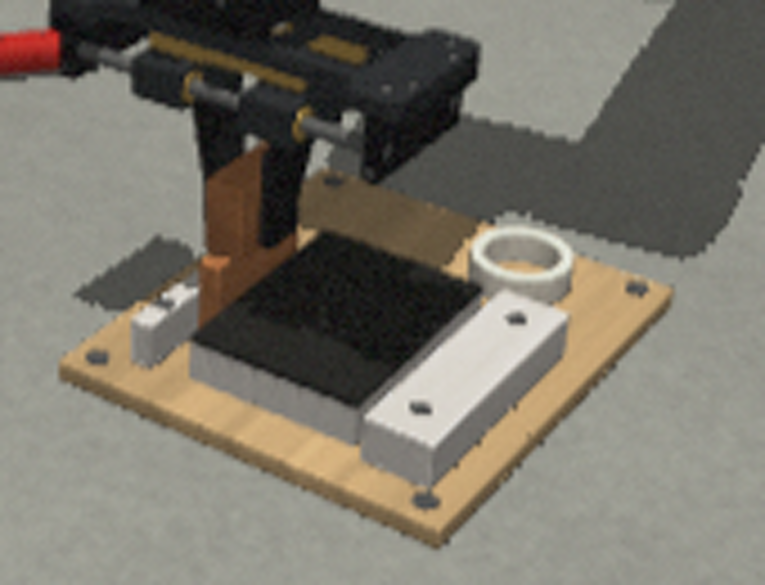

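The blade is down in the wide gap between the thin bar and the platen, at about (215,300) in the crop, with its bottom about 13 mm above the table. Now I'll push towards the thick bar.

Call:
arm_command --deltas '[-1,0,0,0,0,-1,0,0.001,0,0,-1,0,0.001,0,0,-1,0,0.001,0,0,-1,0,0.001,0,0,-1,0,0.001,0,0,-1,0,0.001,0,0,-1,0,0.001,0,0,-1,0,0,0,0,-1,0,0,0,0]' --newtons 50

```text
time: 10.7
position: [0.5353, 0.0908, 0.0625]
tool_rot: [0.089, 0.996, 0.0, 0.0]
ft_force: [-0.5, -3.1, 1.2]
grip_width: 0.0217
grip_force: 50.1
```

```bash
python3 -c "
from h import *
to(.5341,.0826,.062,79.8)"
```

```text
t 10.7 pos [0.5353 0.0908 0.0625] yaw 79.8 q [-0.04  0.66  1.77  0.    0.72 -1.43] F [-0.55 -3.07  1.17] tiltz [ 1.e-04  2.e-04 -1.e+00] grip 0.0217 50.1
roll 0.0001 delta [-0.0003 -0.0083  0.0005]
```

Contact with the platen now reads 3 N of sliding force. I'll keep pushing.

Call:
arm_command --deltas '[-1,0,0.001,0,0,-1,0,0.001,0,0,-1,0,0.001,0,0,-1,0,0,0,0]'

```text
time: 11.2
position: [0.5358, 0.0931, 0.0626]
tool_rot: [0.088, 0.996, -0.001, -0.0]
ft_force: [-1.1, -6.3, 1.4]
grip_width: 0.0216
grip_force: 50.0
```

Call:
arm_command --deltas '[-1,0,0.001,0,0,-1,0,0.0005,0,0,-1,0,0,0,0]'

```text
time: 11.58
position: [0.5358, 0.0934, 0.0626]
tool_rot: [0.088, 0.996, -0.001, -0.0]
ft_force: [-2.8, -9.5, 0.3]
grip_width: 0.0215
grip_force: 50.0
```

Run:
```python
from rel import *
to(.5341,.0826,.062,79.8)
p,d=imaging.camera('scene');np.savez('s3.npz',p=p,d=d)
for f in("s1.npz","s3.npz"):
    p,x,y,z=load(f);br=p.sum(-1);near=(abs(x)<75)&(abs(y)<100)
    top=near&(abs(z-37)<3)
    pl=biggest(top&(br<150)&(y>-60)&(y<60)); tb=biggest(top&(br>300)&(y>40))
    print(f,rect(np.stack([x,y],-1)[pl]/1e3),rect(np.stack([x,y],-1)[tb]/1e3))
    print([(np.percentile(y[pl&(abs(x-c)<10)],98).round(1),np.percentile(y[tb&(abs(x-c)<10)],2).round(1)) for c in(-45,-20,0,20,45)])
print(status.get_obs()["ft_force"],status.get_obs()["moment"])
I=np.load("s3.npz")["p"]
cv2.imwrite('pics/push.png',cv2.resize(I[150:280,260:430,::-1],None,fx=4.5,fy=4.5,interpolation=cv2.INTER_CUBIC))
```

```text
t 11.57 pos [0.5358 0.0934 0.0626] yaw 79.9 q [-0.03  0.66  1.76 -0.    0.72 -1.42] F [-2.85 -9.55  0.33] tiltz [-9.0e-04 -2.9e-03 -1.0e+00] grip 0.0215 50.0
roll 0.0017 delta [-0.0002 -0.0109  0.0006]
s1.npz (array([-0.3,  0.2]), array([120.4,  90.5]), 1.41) (array([ 0.3, 70.3]), array([131.3,  36.6]), -0.4)
[(np.float64(42.7), np.float64(53.0)), (np.float64(43.7), np.float64(52.9)), (np.float64(43.2), np.float64(53.4)), (np.float64(44.0), np.float64(52.9)), (np.float64(44.7), np.float64(53.8))]
s3.npz (array([-0.4,  7. ]), array([120.4,  92. ]), -0.78) (array([-0.3, 70.9]), array([133.7,  36.4]), -0.35)
[(np.float64(50.7), np.float64(53.6)), (np.float64(49.8), np.float64(54.4)), (np.float64(50.1), np.float64(54.0)), (np.float64(50.4), np.float64(53.8)), (np.float64(50.8), np.float64(53.4))]
[ -2.63264851 -10.55040852   1.81071872] [-2.38403466  0.45902425 -0.0876127 ]
```

View pics/push.png

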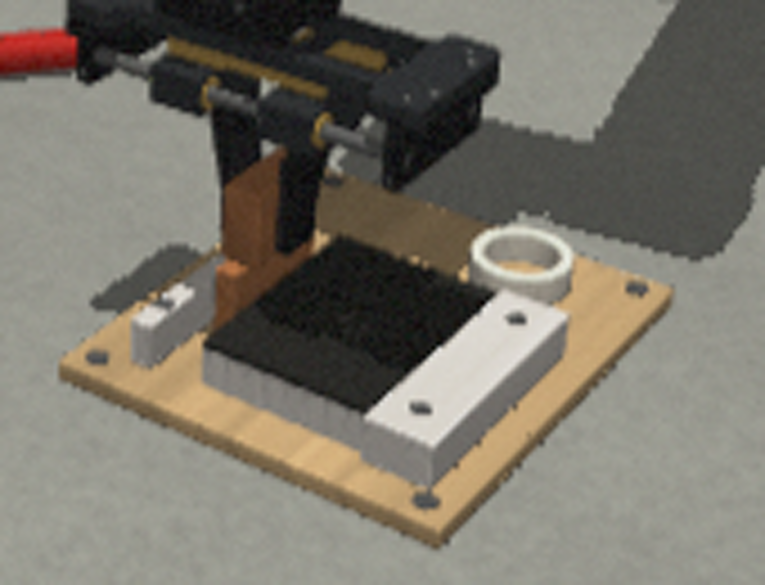

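The platen's edge is flush along the whole thick bar, with no gap line from (365,410) to (495,295). I'll add a touch more press, let it settle, then hand in.

Call:
arm_command --deltas '[-1,0,0.0005,0,0,-1,0,0,0,0,-1,0,0,0,0,-1,0,0,0,0,-1,0,0,0,0]'

```text
time: 12.25
position: [0.5358, 0.0935, 0.0626]
tool_rot: [0.088, 0.996, -0.002, -0.0]
ft_force: [-1.9, -12.0, 2.0]
grip_width: 0.0214
grip_force: 50.0
```

```bash
python3 -c "
from h import *
to(.5341,.0826,.062,79.8)
from rig import order
print(order.hand_in())"
```

```text
t 12.25 pos [0.5358 0.0935 0.0626] yaw 79.9 q [-0.03  0.66  1.76 -0.01  0.72 -1.42] F [ -1.89 -11.99   2.01] tiltz [-0.0011 -0.0033 -1.    ] grip 0.0214 50.0
roll 0.0017 delta [-0.0002 -0.0111  0.0007]
the job is handed in; nothing more can be done
None
```

I handed the job in at about 12 s of arm time, with the spacer still gripped in the wide gap and holding the platen flush against the thick bar at about 12 N measured at the wrist; the hand-in gave no verdict.

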